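# Push the bur rack through the gated chute

### The arm

A 6-joint arm with a two-finger parallel gripper is mounted at the origin on a cart in front of the work surface, level with it; the furniture and walls round the work are solid. World frame = base frame: x ahead of the robot, y to its left, z up, the work surface at z = 0. Lengths are in mm, angles in degrees, forces in N, time in s.
With the tool pointing down it reaches from about 350 to 850 mm from the base axis. Payload 8.1 kg.
Tool frame: the origin (TCP) lies between the finger pads; the fingertips stand 25 mm ahead of it and the grasp point (between the pads) lies 6 mm ahead of it (r.tcp_to_tips is the distance from the TCP to the fingertips, in mm); z points along the fingers, y is the line along which they close (so a half turn about z gives the same grasp; the last joint's range is limited). The gripper opens to 85 mm and grips with 20 to 120 N. Pads are 22 mm wide; open, the fingers measure 114 mm over their backs; the gripper's body (76 mm by 85 mm) begins 54 mm behind the grasp point. The pads swing forward as they close: fully open they stand 13 mm farther back than shut.
Start: joints at [-81.44, 7.471, 85.268, -0, 87.261, -4.893], TCP at [139.609, -583.536, 256.292] pointing down, gripper open.
Joint ranges: [-169.43, 169.43], [-51.17, 129.36], [1.28, 143.12], [-76.62, 256.62], [0, 156.53], [-152.29, 152.29]. Speed limits (degrees/s): [136.94, 136.94, 159.86, 180, 180, 180].

### API

Orientations are given as [roll, pitch, yaw] about the fixed x, y, z axes, in that order (R = Rz(yaw) Ry(pitch) Rx(roll)).
In Python, from bench import r gives the robot as it stands.
- The arm moves only by the tool apply_moves, never from a script. Its arguments are lists of equal length, an entry for each row: "angular": the turn, a rotation vector about the world's x, y, z in units of 8 degrees (1.0 is 8 degrees), a list of three; "travel": the shift along the world's x, y, z in units of 40 mm (1.0 is 40 mm), a list of three; "jaw": the opening, from 0 (shut) to 1 (fully open). A call has 1 to 20 rows; each row shifts and turns the commanded pose from where the row before left it; what a row does not reach is not made up. A row lasts 1/8 s, in which the tool goes at most 62.5 mm and 10.7 degrees, less where a joint would pass 70% of its speed; a pose out of reach is approached as far as the arm can. A call is refused whole if a number of a shift passes 1 or a number of a turn 1, either way. A call with a gripper value outside its range is refused whole. The fingers move at their own pace and stop on an object; "force" is the grip in N (left out, the last holds). Time passes only in rows, so rows that do not move let the fingers close. It gives the time, the measured TCP pose, the force, the opening and the grip force at its end, in the units of the state.
- r.sense(): the state, without advancing time (a new reading comes with each control period).
- r.snapshot(name): name is "side" or "top" or "wrist"; returns a dict with "color" (420x560x3 uint8, red, green, blue), "fx", "fy", "cx", "cy" (pixels), "R" (3x3) and "t" (3): a world point X has camera coordinates R X + t; the wrist camera has in their place "mount" (4x4, takes a point from camera to tool coordinates, whose origin is the TCP and whose axes are the flange's). Camera axes: x right, y down, z forward; pixel columns grow to the right and rows downward; lengths in mm; the calibration is good to about 2 mm. A picture is of the moment at which its call begins: read the wrist's pose just before it. There is no depth.
- r.hand_in(): hands the job in; it is judged then, once.
The state is a dict: "time": time; "joint_pos": joint angles; "qd": joint speeds; "joint_efforts": joint torques, N m; "tool_pos": TCP position; "tcp_rot": TCP orientation; "ft_force": force on the tool from outside, world axes, zero at the start; "wrist_torque": the same for the moment, N m; "finger_gap": finger opening in mm; "grip_force": force on a finger pad.
Only numpy, scipy, OpenCV 4.12 (cv2) and the standard library are available. Lean on these libraries where they do the work, as an engineer would, in place of code of your own. Each camera call takes 0.05 s, during which the arm holds its last target. There are 200 camera calls.

### The job

Press the chute's long paddle down with one fingertip to raise the gate and keep it pressed while the other fingertip pushes the bur rack by its upright tab under the raised gate, all the way home against the end stop; the gate must not touch the rack. Then let go so that the gate falls shut behind the rack. Only press and push: do not lift or tip the rack, and leave the other things where they are.

Things in the scene. Friction and masses are not known exactly. Their poses are not given: they have to be found in the camera images.
- chute: Fixed aluminium chute, 332 mm long. Origin on the table on the channel's centre line; +x is the travel direction (open end at -180 mm, outer face of the end stop at +152), +y the side with the hinge rod and paddle. Channel 68 mm wide (y -34 to +34), floor 6 mm above the table, side rail tops 18 mm. Hinge rod along x at y = +50, 42 mm up, in two bearing blocks at x = -172 and +77, tops 50 mm up.
- chute_stop (a point): Middle of the inner face of the chute's end stop plate, at chute x = +147 mm, 23 mm above the table; the plate is 40 mm high. The rack is home when its front wall meets this face.
- gate (a joint): Angle of gate and paddle (one piece) about the hinge rod: 0 = shut, paddle up; grows as the paddle is pressed and the gate rises; stop at 1.0 rad. A spring shuts it when let go. The gate clears the rack from 0.5 rad; aim for 0.6 to 0.8. A fingertip centred over chute y = +77 mm and 37 mm above the table gives about 0.7; 1 mm lower adds about 0.05.
- gate_bar (a point): Middle of the gate's hanging steel blade. The bar lies across the channel at chute x = 20 to 30 mm. Shut, it covers only the paddle-side half (chute y 0 to +34), lower edge 20 mm above the table, and so bars the rack; the other half (y < 0) is always free, also for a finger.
- rack: Loose wooden bur rack with small burs in it, 100 mm along the chute, 64 wide, 28 high with end walls, about 0.4 kg, standing on the channel floor before the gate. Origin: centre of its underside; x along the travel, z up. Home against the end stop its origin is at chute x = +97 mm.
- rack_tab (a point): Centre of the rear face of the rack's upright push tab, 48 mm above the rack's underside. Tab 26 mm wide, 5 thick, top 68 mm above the underside, flush with the rear wall (50 mm behind the rack's origin), at rack y = -17 mm, so it passes beside the gate even when that is shut. Home, this face is at chute x = +47 mm.
- bead_jar: Bystander, to be left alone: the teal-bead screw jar, 44 mm across, 48 mm high; origin at the centre of its underside.
- tape_roll: Bystander, to be left alone: the roll of masking tape lying flat, 69 mm across, 18 mm high; origin at the centre of its underside.
- pliers: Bystander, to be left alone: the flat pliers with blue handles lying flat, 130 x 38 x 11 mm; origin at the centre of its underside.
- bench_block: Bystander, to be left alone: the square steel bench block, 60 x 60 x 19 mm; origin at the centre of its underside.
- loupe: Bystander, to be left alone: the folding loupe, 42 x 75 x 15 mm; origin at the centre of its underside.
- paddle (a point): Flat steel paddle that works the gate, outside the channel: 235 mm along the chute (chute x -165 to +70), 34 wide, 4 thick. Origin: centre of its top face. At rest it slopes up outward at 20 degrees, its middle 54 mm above the table at chute y = +77. Pressed down anywhere along it (2 to 8 N) it raises the gate; a finger slides along it.
Mind the look-alikes: they are no part of the job. Leave any orange, pink or yellow look-alike of the rack alone.

How it is judged (in metres and radians):
On the way, in this order (a step that is already met when the one before it is completed fails the run):
1. a fingertip on the paddle holds the gate open while the rack is still before it (contact force between the fingers and gate_c4 above 0.3 N and value of joint gate above 0.45 rad and x of rack in the frame of chute below -0.022 m), for 0.1 s.
2. the rack is part-way under the gate while a fingertip on the paddle holds the gate open (contact force between the fingers and gate_c4 above 0.3 N and value of joint gate above 0.42 rad and x of rack in the frame of chute between -0.005 and 0.07 m), for 0.05 s.
At the end, for the whole second after the job is handed in: The rack stands at rest on the channel floor, home within 7 mm of the end stop, upright (within 0.08 rad), and the gate has fallen shut behind it (below 0.08 rad) (x of rack in the frame of chute above 0.09 m and z of rack in the frame of chute below 0.01 m and angle between rack's own z axis and vertical below 0.08 rad and value of joint gate below 0.08 rad and linear speed of rack below 0.01 m/s); the robot touches nothing.
It fails at once if the gate presses on the rack or the rack runs into the gate (over 1.5 N) (contact force between gate and rack above 1.5 N).
It fails at once if the rack is lifted more than 10 mm off the channel floor (z of rack in the frame of chute above 0.016 m).
It fails at once if the rack is tipped by more than 0.2 rad (angle between rack's own z axis and vertical above 0.2 rad).
It fails at once if a bystander is moved more than 20 mm (distance of any of bead_jar, tape_roll, pliers, bench_block, loupe from where it was at the start of the episode above 0.02 m).
It also fails if it takes over 42 s, if anything falls off the work surface, if the arm or the gripper's body presses on something with over 40 N, if the wrist force passes 120 N, or if a joint passes its speed limit or range.

## Working session

There is one attempt and no reset: what is moved stays moved. The work goes in short steps, Python scripts to look and compute and a tool call to move; the robot and the scene stay as the last step left them, time stands still between calls to the robot, and variables do not carry over. Pictures are saved under pics/ and viewed, at most 10 in all, crops included, and the job is handed in when it is done.

Besides the shell and the picture viewer there is one more tool, called after ">>>" as name(argument=value, ...) on one line, values as JSON. apply_moves: Moves the arm, as the interface text tells. Its arguments: {"type":"object","properties":{"angular":{"type":"array"},"travel":{"type":"array"},"jaw":{"type":"array"},"force":{"type":"number"}},"required":["angular","travel","jaw"]}

```bash
mkdir -p pics; python3 - <<'E'
from bench import r
import cv2,pickle
s=r.sense();print(s['time'],s['tool_pos'],s['tcp_rot'],s['finger_gap'],r.tcp_to_tips)
d={n:r.snapshot(n) for n in('top','side')}
pickle.dump(d,open('d.pkl','wb'))
for n in d:
    cv2.imwrite(f'pics/{n}.png',cv2.cvtColor(d[n]['color'],cv2.COLOR_RGB2BGR)); print(n,d[n]['fx'],d[n]['R'],d[n]['t'])
E
```

```text
0.0 [ 139.51804553 -583.03739184  255.23349411] [-1.79893834e+02 -7.49958615e-03  1.34518277e+01] 85.54004315615843 25.0
top 475.39262390002995 [[-0.01453424 -0.9998788  -0.00558017]
 [-0.99418119  0.0150467  -0.10666473]
 [ 0.10673577  0.00399741 -0.99427939]] [  -3.88426051  516.97737081 1121.90753645]
side 406.2873821524423 [[-0.98057403 -0.19614424 -0.00141417]
 [-0.07748985  0.39399414 -0.91584057]
 [ 0.18019403 -0.8979399  -0.40153961]] [506.86987659 117.75391634 942.05581667]
```

View pics/top.png

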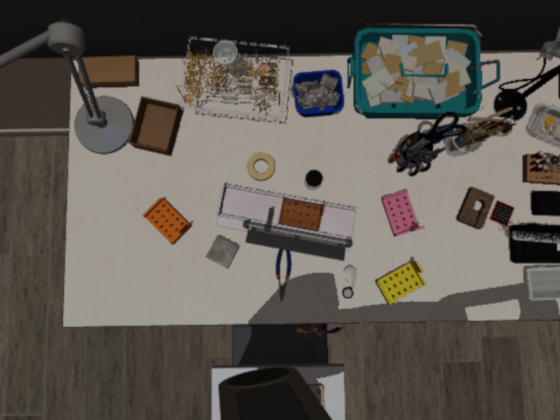

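View pics/side.png

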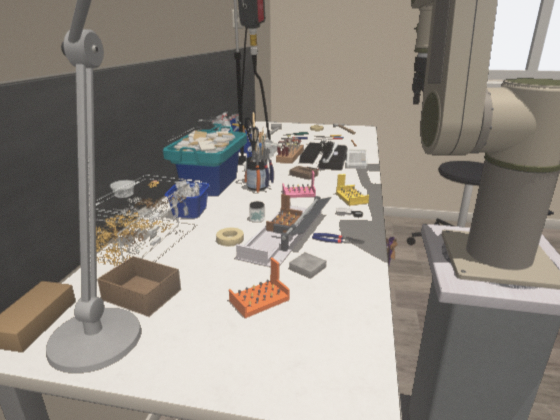

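The top view shows the chute at about (287,220). The dark gate bar is at (268,218), the paddle is on the robot side at (295,245), and the end stop is on the left. Candidates for the rack are brown (301,213), orange (167,221), pink (401,212) and yellow (400,283). Only the brown one stands in the channel before the gate, so I'll confirm that in a crop.

```bash
python3 - <<'E'
import cv2,pickle,numpy as np
d=pickle.load(open('d.pkl','rb'))
c=cv2.cvtColor(d['top']['color'],cv2.COLOR_RGB2BGR)[170:300,205:365]
c=cv2.resize(c,None,fx=4.5,fy=4.5,interpolation=cv2.INTER_CUBIC)
c=(255*(c/255.)**.6).astype('uint8')
cv2.imwrite('pics/ctop.png',c)
c=cv2.cvtColor(d['side']['color'],cv2.COLOR_RGB2BGR)[170:290,210:370]
cv2.imwrite('pics/cside.png',cv2.resize(c,None,fx=5,fy=5,interpolation=cv2.INTER_CUBIC))
E
```

```text
(no output)
```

View pics/ctop.png

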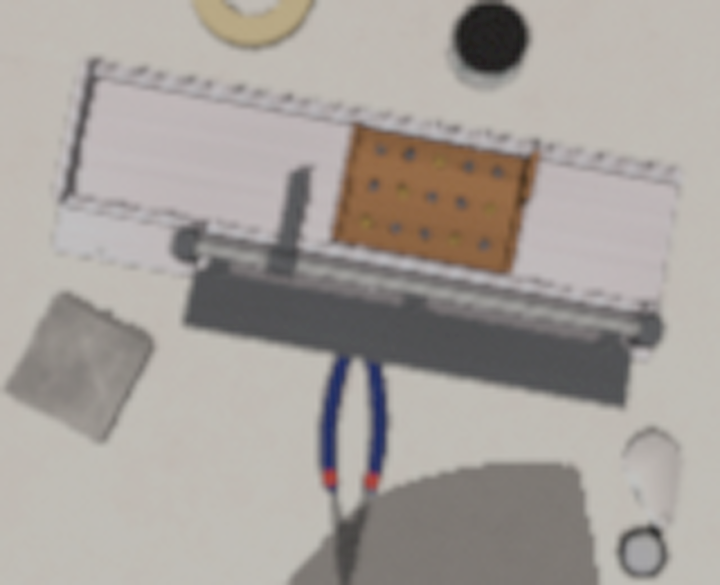

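View pics/cside.png

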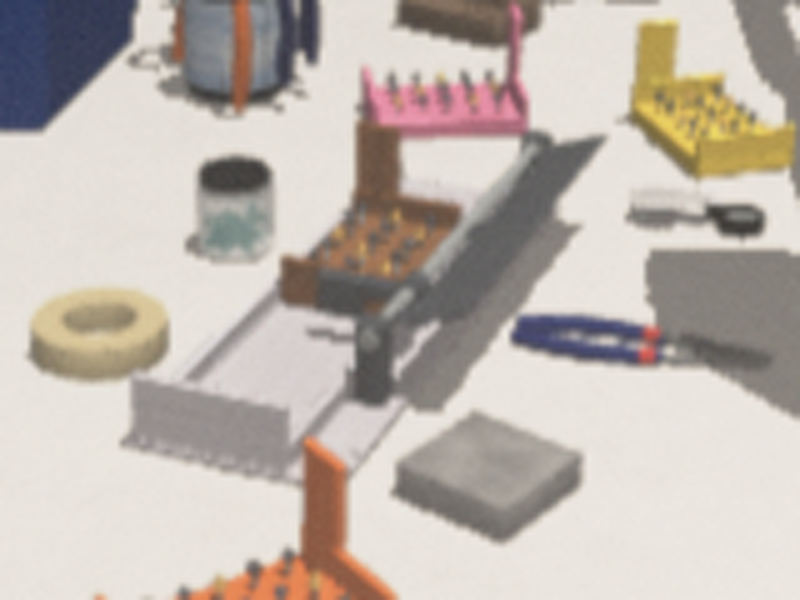

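The crops confirm it: the brown rack stands in the channel right of the gate bar, with its tab at the rear far corner (crop 530,170). Travel is to image left, roughly world +y. Next I fit the chute pose from points of known height.

```bash
cat > h.py <<'E'
import numpy as np
def ray(s,uv,z):
    R=np.array(s['R']);t=np.array(s['t']);C=-R.T@t
    d=R.T@np.array([(uv[0]-s['cx'])/s['fx'],(uv[1]-s['cy'])/s['fy'],1])
    return (C+d*(z-C[2])/d[2])[:2]
def fit(P,Q): # rigid 2D chute->world
    p=P.mean(0);q=Q.mean(0);a=P-p;b=Q-q
    th=np.arctan2((a[:,0]*b[:,1]-a[:,1]*b[:,0]).sum(),(a*b).sum())
    R=np.array([[np.cos(th),-np.sin(th)],[np.sin(th),np.cos(th)]])
    return th,R,q-R@p
E
python3 - <<'E'
from h import *
import pickle
d=pickle.load(open('d.pkl','rb'));s=d['top']
f=lambda u,v,z:ray(s,((u+.5)/4.5-.5+205,(v+.5)/4.5-.5+170),z)
pts=[(185,323,60,70,93),(626,405,60,-165,93),(188,243,50,77,50),(648,329,50,-172,50),(97,62,40,149.5,-34),(68,200,40,149.5,34)]
P=np.array([p[3:] for p in pts],float);Q=np.array([f(*p[:3]) for p in pts])
th,R,o=fit(P,Q);print(np.degrees(th),o);print((Q-o)@R-P)
W=lambda u,v,z:(f(u,v,z)-o)@R
for n,u,v,z in[('rack front far',355,123,34),('front near',335,240,34),('rear near',510,272,34),('tab top rear far',539,146,74),('tab top near',532,198,74),('gate low end',303,165,40),('floor rear far',680,170,18)]:print(n,W(u,v,z))
for n,u,v,z in[('jar',490,38,48),('tape',252,0,18),('block',80,360,19),('pl',350,358,11)]:print(n,W(u,v,z),f(u,v,z))
np.save('pose.npy',[th,*o])
E
```

```text
78.4526934838349 [524.41925033 -18.18120645]
[[ 0.13515942 -0.83182209]
 [ 3.11257435 -1.60933304]
 [ 0.56467616  0.30765318]
 [ 4.37345246 -0.04663883]
 [-4.32835697 -2.76110226]
 [-3.85750542  4.94124303]]
rack front far [  3.45316536 -30.77419334]
front near [ 2.27578303 33.08209297]
rear near [-92.40697697  32.60227536]
tab top rear far [-93.14018139 -30.99669257]
tab top near [-94.35478242  -3.73654684]
gate low end [26.33569201 -2.62849137]
floor rear far [-174.05245368  -40.35262414]
jar [-58.98702248 -86.94724258] [597.79881801 -93.37915098]
tape [ 71.82572262 -89.35954176] [626.34798744  34.30302629]
block [125.23417629 120.81864628] [431.11499715 128.70330784]
pl [-17.07788193  92.57194026] [430.30238997 -16.38265974]
```

>>> apply_moves(angular=[[0, 0, 0.508], [0, 0, 0.508], [0, 0, 0.508], [0, 0, 0.508], [0, 0, 0.508], [0, 0, 0.508], [0, 0, 0.508], [0, 0, 0.508], [0, 0, 0.508], [0, 0, 0.508], [0, 0, 0.508], [0, 0, 0.508], [0, 0, 0.508], [0, 0, 0.508], [0, 0, 0.508], [0, 0, 0.508], [0, 0, 0], [0, 0, 0]], travel=[[0.5, 0.8, 0.1], [0.5, 0.8, 0.1], [0.5, 0.8, 0.1], [0.5, 0.8, 0.1], [0.5, 0.8, 0.1], [0.5, 0.8, 0.1], [0.5, 0.8, 0.1], [0.5, 0.8, 0.1], [0.5, 0.8, 0.1], [0.5, 0.8, 0.1], [0.5, 0.8, 0.1], [0.5, 0.8, 0.1], [0.5, 0.8, 0.1], [0.5, 0.8, 0.1], [0.5, 0.8, 0.1], [0.5, 0.8, 0.1], [0, 0, 0], [0, 0, 0]], jaw=[1, 1, 1, 1, 1, 1, 1, 1, 1, 1, 1, 1, 1, 1, 1, 1, 1, 1])

```text
time: 2.35
tool_pos: [459.2, -71.8, 319.8]
tcp_rot: [-179.9, 0.0, 78.5]
ft_force: [0.7, 1.7, 0.0]
finger_gap: 85.4
grip_force: 0.0
```

```bash
python3 - <<'E'
from bench import r
import cv2,pickle
s=r.sense();print(s['time'],s['tool_pos'],s['tcp_rot'],s['finger_gap'],s['ft_force'])
w=r.snapshot('wrist');print(w['mount'],w['fx'],w['cx'])
pickle.dump((s,w),open('w.pkl','wb'))
cv2.imwrite('pics/w1.png',cv2.cvtColor(w['color'],cv2.COLOR_RGB2BGR))
E
```

```text
2.35 [459.20640625 -71.78517922 319.79123523] [-1.79938526e+02  2.39899306e-02  7.84603545e+01] 85.4138448730542 [0.65625776 1.71348697 0.02202332]
[[ 4.29251296e-05 -9.56992753e-01 -2.90111820e-01  7.38263252e+01]
 [ 9.99999197e-01  4.08428943e-04 -1.19932529e-03  7.33381900e-01]
 [ 1.26623568e-03 -2.90111536e-01  9.56992003e-01 -1.17190879e+02]
 [ 0.00000000e+00  0.00000000e+00  0.00000000e+00  1.00000000e+00]] 336.99992903439545 277.97701757886665
```

View pics/w1.png

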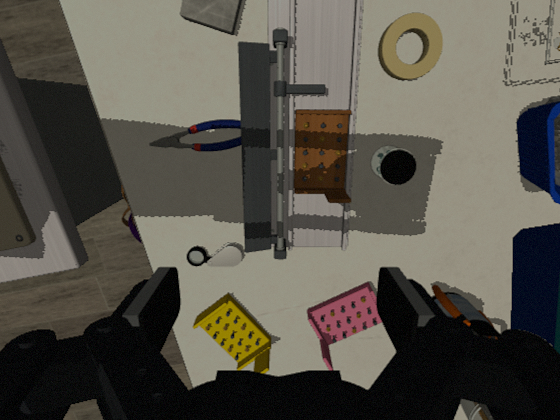

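The wrist view shows the chute upright. The paddle is at (258,145), the rack at (322,152) with its tab at (340,200), and the gate bar at (308,89). I enlarge it for accurate corners.

```bash
python3 - <<'E'
import cv2,pickle,numpy as np
s,w=pickle.load(open('w.pkl','rb'))
c=cv2.cvtColor(w['color'],cv2.COLOR_RGB2BGR)[20:265,225:365]
c=cv2.rotate(c,cv2.ROTATE_90_CLOCKWISE)
c=cv2.resize(c,None,fx=3.2,fy=3.2,interpolation=cv2.INTER_CUBIC)
cv2.imwrite('pics/w1c.png',(255*(c/255.)**.6).astype('uint8'));print(c.shape)
E
```

```text
(448, 784, 3)
```

View pics/w1c.png

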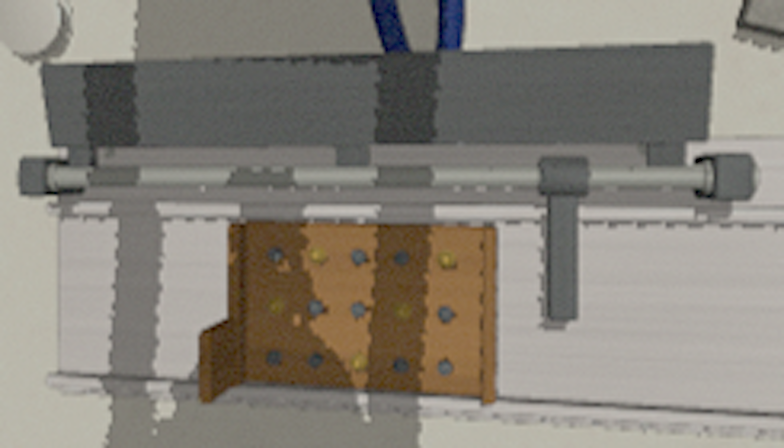

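```bash
cat >> h.py <<'E'
def wcam(s,w):
    from scipy.spatial.transform import Rotation as Ro
    T=np.eye(4);T[:3,:3]=Ro.from_euler('xyz',s['tcp_rot'],degrees=True).as_matrix();T[:3,3]=s['tool_pos']
    M=np.linalg.inv(T@np.array(w['mount']))
    return dict(w,R=M[:3,:3],t=M[:3,3])
E
python3 - <<'E'
from h import *
import pickle
c=wcam(*pickle.load(open('w.pkl','rb')))
f=lambda a,b,z:ray(c,(225+(b+.5)/3.2-.5,264.5-(a+.5)/3.2),z)
pts=[(43,65,60,-165,93),(712,43,60,70,93),(52,145,48,-165,61),(709,140,48,70,61),(565,322,20,25,0)]
P=np.array([p[3:] for p in pts],float);Q=np.array([f(*p[:3]) for p in pts])
th,R,o=fit(P[:4],Q[:4]);print(np.degrees(th),o);print(((Q-o)@R-P).round(1))
for n,a,b,z in[('front near',496,228,34),('front far',494,402,34),('rear near',231,225,34),('tab near',201,334,74),('tab far',204,402,74),('bearL',35,160,50),('bearR',727,157,50)]:print(n,((f(a,b,z)-o)@R).round(1))
np.save('pose.npy',[th,*o])
for q in [(-122,28),(36,28)]:print(q,R@np.array(q)+o)
print(R)
E
```

```text
78.51040862786311 [523.65804073 -14.78025624]
[[ 2.2 -1. ]
 [-2.  -0.8]
 [ 0.7  0.9]
 [-0.9  0.8]
 [ 0.9 -3.3]]
front near [ 2.  31.3]
front far [  1.2 -31.1]
rear near [-95.8  31. ]
tab near [-96.6  -5.3]
tab far [-95.5 -28.9]
bearL [-170.7   56.1]
bearR [74.1 56.2]
(-122, 28) [ 471.91796593 -128.75816927]
(36, 28) [503.38997223  26.07565397]
[[ 0.19918991 -0.97996091]
 [ 0.97996091  0.19918991]]
```

>>> apply_moves(angular=[[0, 0, 0], [0, 0, 0], [0, 0, 0], [0, 0, 0], [0, 0, 0], [0, 0, 0], [0, 0, 0], [0, 0, 0], [0, 0, 0], [0, 0, 0], [0, 0, 0]], travel=[[0.15, -0.75, 0], [0.15, -0.75, 0], [0, 0, -0.8], [0, 0, -0.8], [0, 0, -0.8], [0, 0, -0.8], [0, 0, -0.8], [0, 0, -0.8], [0, 0, -0.7], [0, 0, 0], [0, 0, 0]], jaw=[1, 1, 1, 1, 1, 1, 1, 1, 1, 1, 1])

```text
time: 3.78
tool_pos: [471.9, -132.3, 101.4]
tcp_rot: [179.9, 0.0, 78.4]
ft_force: [0.4, -0.5, 0.4]
finger_gap: 85.2
grip_force: 0.0
```

```bash
python3 - <<'E'
from bench import r
import cv2,pickle
s=r.sense();print(s['time'],s['tool_pos'],s['tcp_rot'],s['ft_force'],s['wrist_torque'])
w=r.snapshot('wrist');t=r.snapshot('side')
cv2.imwrite('pics/w2.png',cv2.hconcat([cv2.cvtColor(w['color'],cv2.COLOR_RGB2BGR)[::1],cv2.resize(cv2.cvtColor(t['color'],cv2.COLOR_RGB2BGR)[150:290,240:330],None,fx=3,fy=3)[:420,:240]]))
E
```

```text
3.775 [ 471.89324861 -132.34395485  101.42886238] [1.79938036e+02 1.62034642e-02 7.84088206e+01] [ 0.41056731 -0.51398699  0.44696582] [-0.02088136  0.0540607   0.02084945]
```

View pics/w2.png

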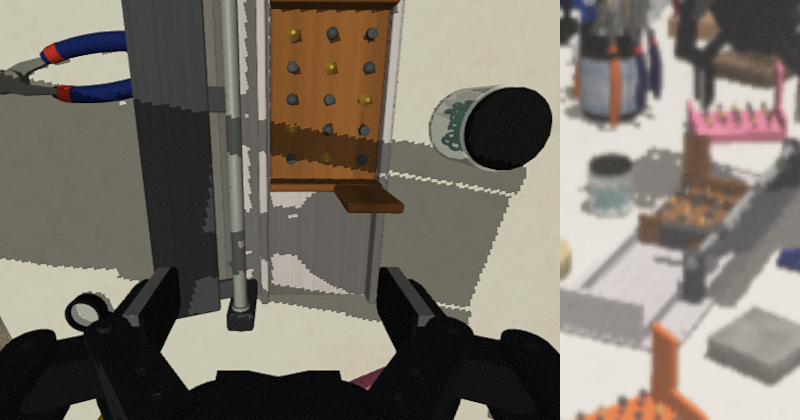

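The left finger is above the paddle, and the right finger is behind the tab at (370,197). I now lower in steps and watch the force.

>>> apply_moves(angular=[[0, 0, 0], [0, 0, 0], [0, 0, 0]], travel=[[0, 0, -0.5], [0, 0, -0.15], [0, 0, 0]], jaw=[1, 1, 1])

```text
time: 4.25
tool_pos: [471.6, -131.5, 74.6]
tcp_rot: [-180.0, 0.0, 78.5]
ft_force: [-0.0, -0.3, 0.0]
finger_gap: 85.4
grip_force: 0.0
```

>>> apply_moves(angular=[[0, 0, 0], [0, 0, 0]], travel=[[0, 0, -0.15], [0, 0, 0]], jaw=[1, 1])

```text
time: 4.5
tool_pos: [471.5, -131.5, 68.2]
tcp_rot: [-180.0, -0.0, 78.5]
ft_force: [-0.3, -0.3, 0.6]
finger_gap: 85.6
grip_force: 0.0
```

>>> apply_moves(angular=[[0, 0, 0], [0, 0, 0]], travel=[[0, 0, -0.15], [0, 0, 0]], jaw=[1, 1])

```text
time: 4.75
tool_pos: [471.8, -131.6, 62.1]
tcp_rot: [180.0, 0.0, 78.5]
ft_force: [0.5, -0.8, 3.3]
finger_gap: 85.4
grip_force: 1.1
```

>>> apply_moves(angular=[[0, 0, 0], [0, 0, 0], [0, 0, 0], [0, 0, 0]], travel=[[0, 0, -0.15], [0, 0, -0.15], [0, 0, 0], [0, 0, 0]], jaw=[1, 1, 1, 1])

```text
time: 5.25
tool_pos: [471.7, -131.6, 50.3]
tcp_rot: [180.0, 0.0, 78.5]
ft_force: [-0.2, 0.4, 5.7]
finger_gap: 85.4
grip_force: 2.8
```

```bash
python3 - <<'E'
from bench import r
import cv2,pickle
s=r.sense();print(s['time'],s['tool_pos'],s['ft_force'])
w=r.snapshot('wrist');t=r.snapshot('side');pickle.dump(t,open('t.pkl','wb'))
g=lambda i:cv2.cvtColor(i['color'],cv2.COLOR_RGB2BGR)
cv2.imwrite('pics/w3.png',cv2.hconcat([cv2.resize(g(w),(440,330)),cv2.resize(g(t)[170:280,240:360],(360,330),interpolation=cv2.INTER_CUBIC)]))
E
```

```text
5.25 [ 471.72298008 -131.6494641    50.32664025] [-0.15000451  0.3638817   5.71572922]
```

View pics/w3.png

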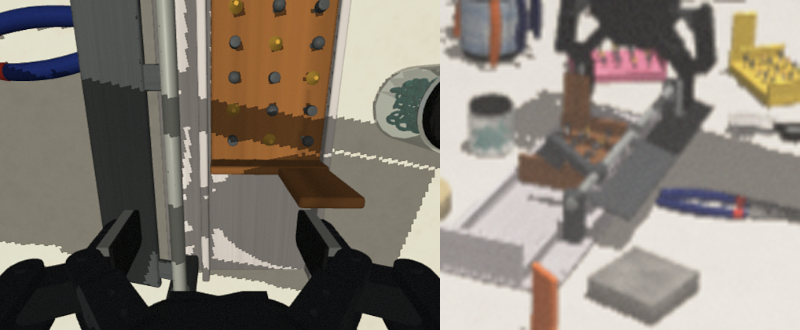

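```bash
python3 - <<'E'
from h import *
import pickle
t=pickle.load(open('t.pkl','rb'));th,*o=np.load('pose.npy');c,s=np.cos(th),np.sin(th)
for a in(0,.4,.5,.6,.7,.8,.9):
    dy,dz=-50,-22; y=50+dy*np.cos(a)-dz*-np.sin(a); z=42+dz*np.cos(a)-dy*np.sin(a)
    out=[]
    for x in(20,30):
        X=np.array([o[0]+c*x-s*y,o[1]+s*x+c*y,z]);p=np.array(t['R'])@X+t['t']
        out+=[(t['fx']*p[0]/p[2]+t['cx']-240)*3+440,(t['fy']*p[1]/p[2]+t['cy']-170)*3]
    print(a,np.round(out),round(y),round(z))
E
```

```text
0 [541. 183. 537. 188.] 0 20
0.4 [536. 160. 531. 165.] -5 41
0.5 [536. 154. 531. 159.] -4 47
0.6 [537. 148. 532. 153.] -4 52
0.7 [538. 143. 534. 147.] -2 57
0.8 [540. 137. 536. 142.] -1 63
0.9 [543. 132. 538. 137.] 2 67
```

>>> apply_moves(angular=[[0, 0, 0], [0, 0, 0], [0, 0, 0], [0, 0, 0], [0, 0, 0], [0, 0, 0], [0, 0, 0], [0, 0, 0]], travel=[[0.036, 0.175, -0.02], [0.036, 0.175, 0], [0.018, 0.088, 0], [0.018, 0.088, 0], [0.018, 0.088, 0], [0.036, 0.175, 0], [0.036, 0.175, 0], [0.036, 0.175, 0]], jaw=[1, 1, 1, 1, 1, 1, 1, 1])

```text
time: 6.35
tool_pos: [481.0, -87.0, 49.7]
tcp_rot: [180.0, 0.1, 78.5]
ft_force: [-2.7, -6.5, 4.2]
finger_gap: 85.2
grip_force: 4.2
```

```bash
python3 - <<'E'
from bench import r
import cv2,pickle
s=r.sense();print(s['time'],s['tool_pos'],s['tcp_rot'],s['ft_force'])
w=r.snapshot('wrist');t=r.snapshot('side')
g=lambda i:cv2.cvtColor(i['color'],cv2.COLOR_RGB2BGR)
cv2.imwrite('pics/w4.png',cv2.hconcat([cv2.resize(g(w),(440,330)),cv2.resize(g(t)[170:280,240:360],(360,330),interpolation=cv2.INTER_CUBIC)]))
E
```

```text
6.35 [481.01716076 -86.97425499  49.65516324] [1.79979856e+02 1.13316679e-01 7.84743486e+01] [-2.73161471 -6.52979501  4.23641911]
```

View pics/w4.png

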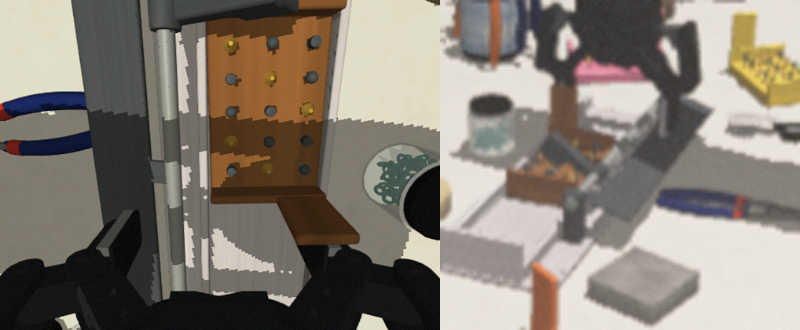

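The rack is under the raised gate with clearance, and the finger sits on the tab. I continue the push.

>>> apply_moves(angular=[[0, 0, 0], [0, 0, 0], [0, 0, 0], [0, 0, 0], [0, 0, 0], [0, 0, 0], [0, 0, 0], [0, 0, 0], [0, 0, 0], [0, 0, 0], [0, 0, 0], [0, 0, 0], [0, 0, 0], [0, 0, 0], [0, 0, 0], [0, 0, 0]], travel=[[0.036, 0.175, 0], [0.036, 0.175, 0], [0.036, 0.175, 0], [0.036, 0.175, 0], [0.036, 0.175, 0], [0.036, 0.175, 0], [0.036, 0.175, 0], [0.036, 0.175, 0], [0.036, 0.175, 0], [0.036, 0.175, 0], [0.036, 0.175, 0], [0.036, 0.175, 0], [0.036, 0.175, 0], [0.018, 0.088, 0], [0.01, 0.05, 0], [0, 0, 0]], jaw=[1, 1, 1, 1, 1, 1, 1, 1, 1, 1, 1, 1, 1, 1, 1, 1])

```text
time: 8.45
tool_pos: [500.9, 9.7, 49.7]
tcp_rot: [180.0, 0.1, 78.5]
ft_force: [-1.8, -5.5, 6.3]
finger_gap: 85.5
grip_force: 4.3
```

>>> apply_moves(angular=[[0, 0, 0], [0, 0, 0], [0, 0, 0]], travel=[[0.01, 0.05, 0], [0.01, 0.05, 0], [0, 0, 0]], jaw=[1, 1, 1])

```text
time: 8.82
tool_pos: [501.7, 13.5, 49.7]
tcp_rot: [180.0, 0.1, 78.5]
ft_force: [-2.4, -5.9, 6.8]
finger_gap: 85.6
grip_force: 4.3
```

>>> apply_moves(angular=[[0, 0, 0], [0, 0, 0], [0, 0, 0], [0, 0, 0]], travel=[[0.01, 0.05, 0], [0.01, 0.05, 0], [0.01, 0.05, 0], [0, 0, 0]], jaw=[1, 1, 1, 1])

```text
time: 9.32
tool_pos: [502.9, 19.5, 49.7]
tcp_rot: [180.0, 0.1, 78.5]
ft_force: [-2.3, -5.9, 6.4]
finger_gap: 85.5
grip_force: 4.4
```

>>> apply_moves(angular=[[0, 0, 0], [0, 0, 0], [0, 0, 0]], travel=[[0.01, 0.05, 0], [0.005, 0.025, 0], [0, 0, 0]], jaw=[1, 1, 1])

```text
time: 9.7
tool_pos: [503.5, 22.4, 49.6]
tcp_rot: [180.0, 0.1, 78.5]
ft_force: [-3.1, -6.1, 6.6]
finger_gap: 85.3
grip_force: 4.4
```

>>> apply_moves(angular=[[0, 0, 0], [0, 0, 0], [0, 0, 0]], travel=[[0.005, 0.025, 0], [0.005, 0.025, 0], [0, 0, 0]], jaw=[1, 1, 1])

```text
time: 10.07
tool_pos: [503.9, 24.3, 49.7]
tcp_rot: [180.0, 0.1, 78.5]
ft_force: [-1.8, -8.0, 7.6]
finger_gap: 85.3
grip_force: 4.4
```

>>> apply_moves(angular=[[0, 0, 0], [0, 0, 0]], travel=[[0.005, 0.025, 0], [0, 0, 0]], jaw=[1, 1])

```text
time: 10.32
tool_pos: [504.0, 25.2, 49.7]
tcp_rot: [180.0, 0.1, 78.5]
ft_force: [-3.1, -8.1, 7.6]
finger_gap: 85.2
grip_force: 5.8
```

>>> apply_moves(angular=[[0, 0, 0], [0, 0, 0]], travel=[[0.005, 0.025, 0], [0, 0, 0]], jaw=[1, 1])

```text
time: 10.58
tool_pos: [504.1, 25.2, 49.7]
tcp_rot: [180.0, 0.2, 78.4]
ft_force: [-3.7, -13.7, 8.3]
finger_gap: 85.6
grip_force: 8.0
```

Home: the force rises while the tool stops advancing. I back off, then rise so the gate closes.

>>> apply_moves(angular=[[0, 0, 0], [0, 0, 0], [0, 0, 0], [0, 0, 0], [0, 0, 0], [0, 0, 0], [0, 0, 0], [0, 0, 0], [0, 0, 0], [0, 0, 0], [0, 0, 0], [0, 0, 0]], travel=[[-0.018, -0.088, 0], [-0.036, -0.175, 0], [-0.036, -0.175, 0], [0, 0, 0.15], [0, 0, 0.15], [0, 0, 0.15], [0, 0, 0.3], [0, 0, 0.8], [0, 0, 0.8], [0, 0, 0.8], [0, 0, 0], [0, 0, 0]], jaw=[1, 1, 1, 1, 1, 1, 1, 1, 1, 1, 1, 1])

```text
time: 12.08
tool_pos: [500.3, 10.1, 175.2]
tcp_rot: [-180.0, 0.0, 78.5]
ft_force: [0.2, -0.0, -1.1]
finger_gap: 85.4
grip_force: 0.0
```

```bash
python3 - <<'E'
from bench import r
import cv2,pickle
s=r.sense();print(s['time'],s['tool_pos'],s['ft_force'])
w=r.snapshot('wrist');t=r.snapshot('side')
g=lambda i:cv2.cvtColor(i['color'],cv2.COLOR_RGB2BGR)
cv2.imwrite('pics/w5.png',cv2.hconcat([cv2.resize(g(w),(440,330)),cv2.resize(g(t)[170:280,240:360],(360,330),interpolation=cv2.INTER_CUBIC)]))
E
```

```text
12.075 [500.27986233  10.07841412 175.2273074 ] [ 0.16390547 -0.0485874  -1.11536944]
```

View pics/w5.png

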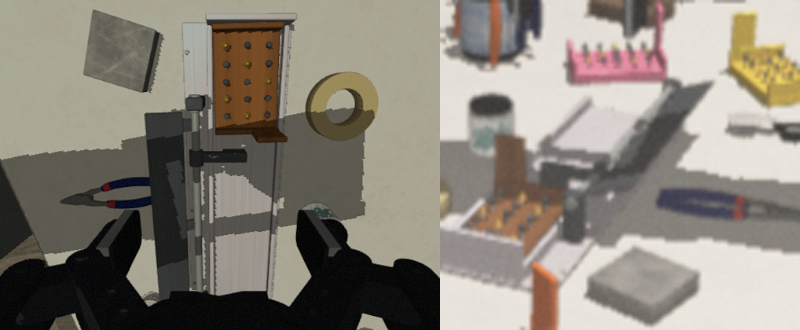

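The rack is flat against the end stop (245,22), the gate has fallen shut behind it (225,155), and nothing is touched, so I hand in.

```bash
python3 -c "
from bench import r
print(r.hand_in())"
```

```text
the job is handed in; nothing more can be done
None
```

I handed the job in at about 12 s: the last camera view shows the rack home against the end stop, the gate shut behind it and the arm clear, but the hand-in returned no verdict.

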